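# Bring the culture dish out of the plate reader

## Task

One plate reader's empty tray has been left standing partly out: first push it fully home. Then hook a fingertip behind the upright blue lip of the other reader's tray, the one with the red culture dish, and draw that tray fully out to its stop, the dish lying flat in its bed. Never have both trays out together, do not touch or lift the dish, and leave the vial, the tube rack and the stack of dishes where they stand.

Things in the scene. Friction and masses are not known exactly. Their poses are not given: they have to be found in the camera images.
- reader_loaded: low white plate reader with clear roof, fixed; case 130 (x) x 126 (y) x 68 mm high; tray home, red dish seen through the roof. Origin: centre of its underside; front face 65 mm from it on the -x side; its -x axis is the way its tray slides out. The grey tray is 100 mm wide, its flat top 36 mm above the bench; even when home its bare nose sticks out of the case 54 mm and ends in a blue lip
- reader_empty: low white plate reader with clear roof, fixed; case 130 (x) x 126 (y) x 68 mm high; tray empty and partly out. Origin: centre of its underside; front face 65 mm from it on the -x side; its -x axis is the way its tray slides out. The grey tray is 100 mm wide, its flat top 36 mm above the bench; even when home its bare nose sticks out of the case 54 mm and ends in a blue lip
- lip_loaded (a point): upright blue lip at the front end of the loaded tray: 6 mm thick (x), 90 wide (y), rising 18 mm above the flat tray top. Origin: middle of its top edge, 54 mm above the bench; axes as the reader's (-x is the way out). With the tray home, 48 mm of flat tray lies open from above between lip and case; the 5 mm high dish frame begins 64 mm behind the lip
- lip_empty (a point): upright blue lip at the front end of the empty tray: 6 mm thick (x), 90 wide (y), rising 18 mm above the flat tray top. Origin: middle of its top edge, 54 mm above the bench; axes as the reader's (-x is the way out). With the tray home, 48 mm of flat tray lies open from above between lip and case; the 5 mm high dish frame begins 64 mm behind the lip
- tray_loaded (a joint): how far the tray of the loaded reader is out, in m: 0 fully home, 0.11 fully out at its stop. It slides stiffly (about 2 N of friction, more when moved fast) and stays where it is left. At the start it is 0.
- tray_empty (a joint): how far the tray of the empty reader is out, in m: 0 fully home, 0.11 fully out at its stop. It slides stiffly (about 2 N of friction, more when moved fast) and stays where it is left. At the start it is between 0.04 and 0.09.
- bed_loaded (a point): centre of the dish bed on the loaded tray, on its flat top, 36 mm above the bench, 116 mm behind the lip's middle plane; a square frame 93 mm wide inside and 5 mm high holds the dish; axes as the reader's
- dish: closed red culture dish, 90 mm across, 15 mm high, 35 g, loose in the bed of the loaded tray. Origin: centre of its underside
- vial: bystander: small loose upright vial with a blue cap, 24 mm across, 45 mm high, between the noses of the two trays. Origin: centre of its underside
- tube_rack: bystander: loose white block with rows of red, green and blue tube caps, 80 x 110 x 49 mm high, beside the readers. Origin: centre of its underside
- dish_stack: bystander: loose stack of three culture dishes, 90 mm across, 47 mm high, beside the readers. Origin: centre of its underside

How it is judged:
By the outcome, as a careful person would: the job done as asked, in the order asked, and still so for the second after the job is handed in, with the robot touching nothing.
It also fails if it takes over 51 s, if anything falls off the work surface, if the arm or the gripper's body presses on something with over 40 N, if the wrist force passes 120 N, or if a joint passes its speed limit or range.

## Robot

A 7-joint arm with a two-finger parallel gripper is mounted at the origin on the work surface. World frame = base frame: x ahead of the robot, y to its left, z up, the work surface at z = 0. Lengths are in m, angles in rad, forces in N, time in s.
With the tool pointing down it reaches from about 0.4 to 0.85 m from the base axis. Payload 4.5 kg.
Tool frame: the origin (TCP) lies between the finger pads; the fingertips stand 17 mm ahead of it and the grasp point (between the pads) lies 2 mm behind it; z points along the fingers, y is the direction in which the jaws open and shut (so a half turn about z gives the same grasp; the last joint's range is limited). The gripper opens to 88 mm and grips with 3 to 60 N. Pads are 18 mm wide; open, the fingers measure 123 mm over their backs; the gripper's body (75 mm by 187 mm) begins 45 mm behind the grasp point.
Start: joints at [1.21, 0.689, -0.195, 1.565, 0.157, 0.902, -0.215], TCP at [0.24, -0.577, 0.228] pointing down, gripper open.
Joint ranges: [-3.01, 3.01], [-0.46, 2.08], [-1.47, 1.51], [0.13, 2.56], [-1, 4.14], [0.04, 2.09], [-2.66, 2.66]. Speed limits (rad/s): [2.57, 2.57, 3.14, 3.14, 3.14, 3.14, 3.14].

## Interface

Orientations are given as a rotation vector (axis times angle).
In Python, from rig import robot gives the robot as it stands. The module is installed in compiled form; this text tells all that it offers.
- The arm moves only by the tool jog_arm, never from a script. Its argument "increments" is a list of rows, each a list of 2 entries, a list of its own where there are three numbers: the shift along the tool's x, y, z in units of 25 mm (1.0 is 25 mm), then the turn about the tool's z in units of 5 degrees (1.0 is 5 degrees). In form: [[[x, y, z], roll], ...]. A call has 1 to 12 rows; each row shifts and turns the commanded pose from where the row before left it, along the tool's axes as they then stand; what a row does not reach is not made up. A row lasts 1/12 s, in which the tool goes at most 41.7 mm and 7.16 degrees, less where a joint would pass 70% of its speed; a pose out of reach is approached as far as the arm can. A call is refused whole if a number of a shift passes 1 or a number of a turn 1, either way. A call with a gripper value outside its range is refused whole. "grip" is the finger opening in mm, from 0 to 88.1, set as the call begins (left out, the last holds). The fingers move at their own pace and stop on an object; "force" is the grip in N (left out, the last holds). Time passes only in rows, so rows that do not move let the fingers close. It gives the time, the measured TCP pose, the force and the opening at its end, in the units of the state.
- robot.get_state(): the state, without advancing time (a new reading comes with each control period).
- robot.camera(name): name is "scene" or "top" or "wrist"; returns the picture (400x640x3 uint8, red, green, blue); there is no depth.
- robot.camera_params(name): a dict with "vfov" (degrees; the focal length in pixels is half the picture's height over the tangent of half this angle, whatever the lens; pixels are square), "cx", "cy" (the principal point, pixels), "position" and "attitude" of the camera in the world. Camera axes: x right, y down, z forward; pixel columns grow to the right and rows downward; lengths in m; the calibration is good to about 2 mm. The wrist camera is an equidistant fisheye: a pixel r from the principal point sees the ray r / f radians off the axis. A picture is of the moment at which its call begins: read the wrist's pose just before it. camera_params takes no time and is no camera call; for the wrist camera it gives the pose at the moment of the call.
- robot.finish_job(): hands the job in, once; it reports no verdict.
Trained networks look in the newest picture that a camera, given by its name, has taken for a name from the list of things; names that differ only in an ending like _2 or _b are one class to them, and where a whole thing is asked for, a point or a joint stands for the part that bears it (a point fixed in the world has none). Each returns a list of dicts, best first, with "confidence" (0 to 1); they miss things now and then, are a little off and sometimes report something else, mostly with a low value. They report only what shows in the picture. A call takes as long as a camera call.
- robot.regions_of(camera, thing): "region" (400x640 bool, what is visible of it) and "pixel" ([row, column] in pixels, amid what is visible of it).
- robot.place_of(camera, thing): "pixel" ([row, column] in pixels: a listed point, or the origin of a listed thing).
The state is a dict: "t": time; "qpos": joint angles; "joint_velocities": joint speeds; "joint_efforts": joint torques, N m; "eef_pos": TCP position; "orientation": TCP orientation; "ft_force": force on the tool from outside, world axes, zero at the start; "torque": the same for the moment, N m; "grip_width": finger opening in m.
Only numpy, scipy, OpenCV 4.12 (cv2) and the standard library are available. Lean on these libraries where they do the work, as an engineer would, in place of code of your own. Each camera call takes 0.05 s, during which the arm holds its last target.

## Working session

There is one attempt and no reset: what is moved stays moved. The work goes in short steps, Python scripts to look and compute and a tool call to move; the robot and the scene stay as the last step left them, time stands still between calls to the robot, and variables do not carry over. Pictures are saved under pics/ and viewed, and the job is handed in when it is done.

Besides the shell and the picture viewer there is one more tool, called after "Emit:" as name(argument=value, ...), one argument or row to a line, values as JSON. jog_arm: Moves the arm, as the interface text tells. Its arguments: {"type":"object","properties":{"increments":{"type":"array"},"grip":{"type":"number"},"force":{"type":"number"}},"required":["increments"]}

```bash
mkdir -p pics; python3 - <<'E'
from rig import robot
import cv2
s=robot.get_state();print(s['t'],s['eef_pos'],s['orientation'],s['grip_width'],s['ft_force'])
for n in ['scene','top','wrist']:
    im=robot.camera(n);cv2.imwrite(f'pics/{n}0.png',im[:,:,::-1]);p=robot.camera_params(n);print(n,p)
E
```

```text
0.0 [ 0.24007873 -0.57635581  0.22752205] [-3.07886707e+00 -6.15903533e-01  7.81660755e-04] 0.0882763269338555 [0.53289213 0.14409033 0.73716081]
scene {'vfov': 54.87513461927677, 'cx': 323.15900930695676, 'cy': 195.5636601569457, 'position': array([0.89675102, 0.42969061, 0.87089602]), 'attitude': array([-0.90972173, -2.70736258,  0.81720556])}
top {'vfov': 50.3478886213086, 'cx': 327.0137770760366, 'cy': 193.00484778567647, 'position': array([ 3.79920743e-01, -9.02714669e-04,  1.33208337e+00]), 'attitude': array([-2.11357688,  2.17031858, -0.13866136])}
wrist {'vfov': 65.70646984690485, 'cx': 318.0130792411059, 'cy': 196.22489156316547, 'position': array([ 0.31237024, -0.54622872,  0.38463409]), 'attitude': array([ 2.39545419, -1.59816239, -0.24565735])}
```

View pics/scene0.png

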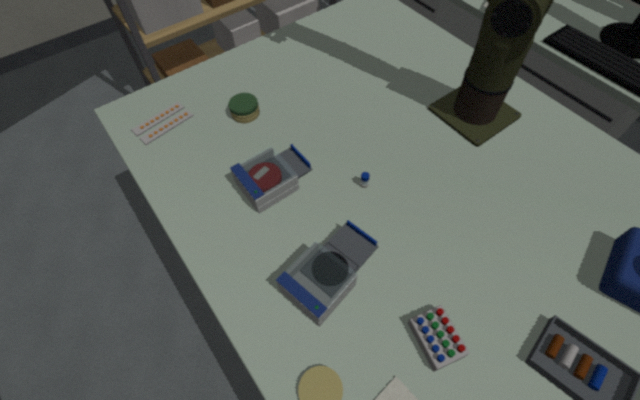

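View pics/top0.png

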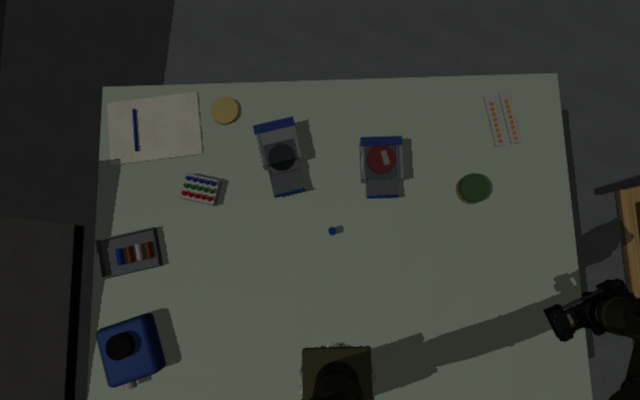

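```bash
cat > h.py <<'E'
import numpy as np
from rig import robot
from scipy.spatial.transform import Rotation as R
def ray(n,px,p=None):
    p=p or robot.camera_params(n); f=200/np.tan(np.radians(p['vfov']/2))
    u=np.array([px[1]-p['cx'],px[0]-p['cy']])/f
    if n=='wrist':
        r=np.linalg.norm(u); d=np.array([*(u/r*np.sin(r)),np.cos(r)])
    else: d=np.array([*u,1]); d/=np.linalg.norm(d)
    return p['position'],R.from_rotvec(p['attitude']).apply(d)
def at(n,px,z,p=None):
    o,d=ray(n,px,p); return o+d*(z-o[2])/d[2]
E
python3 - <<'E'
from h import *
Z=dict(lip_loaded=.054,lip_empty=.054,bed_loaded=.036,dish=.036,reader_loaded=0,reader_empty=0,vial=0,tube_rack=0,dish_stack=0)
for n in ['top','scene']:
  robot.camera(n)
  for k,z in Z.items():
    for r in robot.place_of(n,k)[:2]:
        print(n,k,round(r['confidence'],2),np.round(r['pixel'],1),np.round(at(n,r['pixel'],z),4))
E
```

```text
top lip_loaded 0.82 [196.  380.9] [ 0.5488 -0.15    0.054 ]
top lip_empty 0.9 [188.1 287. ] [0.5809 0.1341 0.054 ]
top reader_loaded 0.86 [163.1 380.2] [ 0.6618 -0.1587  0.    ]
top reader_empty 0.62 [145.2 281.2] [0.7296 0.1568 0.    ]
top vial 0.57 [191.4 203.1] [0.5862 0.4068 0.    ]
top vial 0.47 [228.5 334.2] [ 0.4576 -0.0063  0.    ]
top tube_rack 0.66 [193.1 202.4] [0.5808 0.4089 0.    ]
top tube_rack 0.43 [229.9 335. ] [ 0.4531 -0.0087  0.    ]
top dish_stack 0.67 [186.  467.1] [ 0.5803 -0.4291  0.    ]
scene lip_loaded 0.78 [152.9 301. ] [ 0.5457 -0.155   0.054 ]
scene lip_empty 0.71 [231.1 360.6] [0.5716 0.1294 0.054 ]
scene reader_loaded 0.9 [187.5 264.9] [ 0.6721 -0.1536  0.    ]
scene reader_empty 0.93 [288.4 315.1] [0.7318 0.1611 0.    ]
scene reader_empty 0.46 [233.9 359.9] [0.5567 0.1147 0.    ]
scene tube_rack 0.69 [341.4 433.5] [0.598  0.4111 0.    ]
scene dish_stack 0.59 [110.4 242.8] [ 0.569  -0.4493  0.    ]
```

```bash
python3 - <<'E'
import cv2,numpy as np
a=cv2.imread('pics/top0.png')[110:210,240:420]
a=cv2.convertScaleAbs(a,alpha=1.8)
cv2.imwrite('pics/topz.png',cv2.resize(a,None,fx=4.4,fy=4.4,interpolation=cv2.INTER_CUBIC))
E
python3 - <<'E'
from h import *
import cv2
for n in ['top','scene']:
  robot.camera(n)
  for k in ['lip_loaded','lip_empty']:
    for r in robot.regions_of(n,k)[:1]:
        m=r['region']; ys,xs=np.nonzero(m); print(n,k,r['confidence'],m.sum(),xs.min(),xs.max(),ys.min(),ys.max())
E
```

```text
top lip_empty 0.67 1118 267 305 159 197
scene lip_loaded 0.68 519 281 311 145 177
scene lip_empty 0.94 1488 324 377 222 270
```

View pics/topz.png

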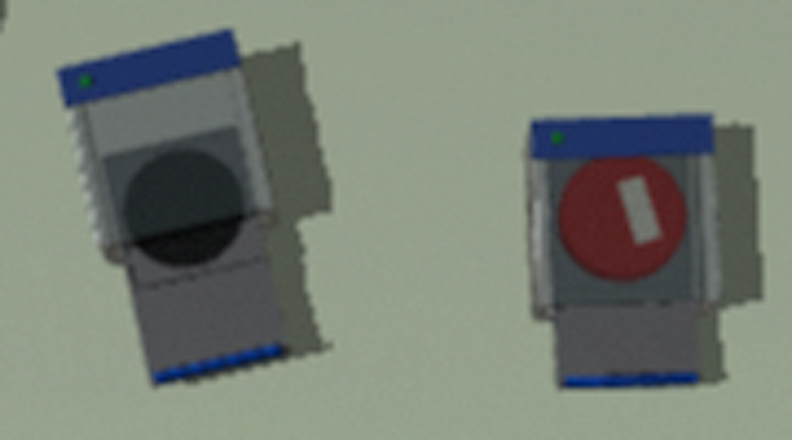

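View pics/wrist0.png

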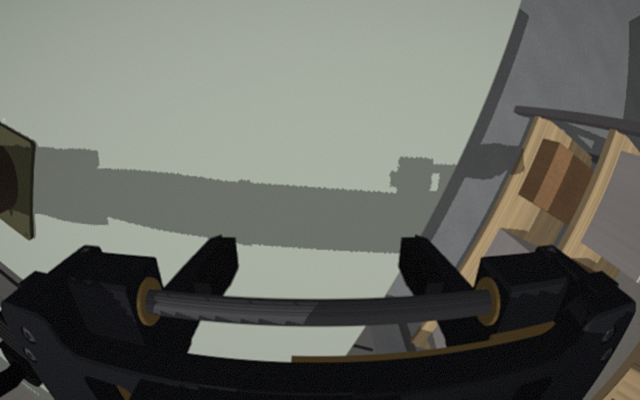

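```bash
python3 - <<'E'
from h import *
P=robot.camera_params('top')
def g(x,y,z): return at('top',(110+(y+.5)/4.4-.5,240+(x+.5)/4.4-.5),z,P)
def ang(a,b): d=a-b; return np.degrees(np.arctan2(-d[0],d[1])), np.linalg.norm(d)
for nm,a,b,z in [('E lip',(154,379),(283,349),.054),('E roof back',(58,70),(233,30),.068),('E panel front',(66,106),(240,68),.068),('L lip',(564,383),(697,379),.054),('L back',(531,121),(713,115),.068),('L panelfront',(531,159),(713,153),.068)]:
    A=g(*a,z);B=g(*b,z);print(nm,A.round(4),B.round(4),((A+B)/2).round(4),ang(A,B))
E
```

```text
E lip [0.5584 0.172  0.054 ] [0.5769 0.0826 0.054 ] [0.5677 0.1273 0.054 ] (np.float64(11.670742286194912), np.float64(0.09134047216755001))
E roof back [0.7765 0.2356 0.068 ] [0.8018 0.1127 0.068 ] [0.7892 0.1742 0.068 ] (np.float64(11.632291452341763), np.float64(0.12552222642099364))
E panel front [0.7504 0.2301 0.068 ] [0.7741 0.1082 0.068 ] [0.7623 0.1691 0.068 ] (np.float64(11.034486947584728), np.float64(0.1241763063200883))
L lip [ 0.5479 -0.1104  0.054 ] [ 0.5482 -0.2017  0.054 ] [ 0.548  -0.1561  0.054 ] (np.float64(0.17033372754505338), np.float64(0.09136892721756683))
L back [ 0.7301 -0.0935  0.068 ] [ 0.7306 -0.2197  0.068 ] [ 0.7304 -0.1566  0.068 ] (np.float64(0.25690754716483016), np.float64(0.12620296536181547))
L panelfront [ 0.703  -0.0925  0.068 ] [ 0.7036 -0.2183  0.068 ] [ 0.7033 -0.1554  0.068 ] (np.float64(0.2687385211513534), np.float64(0.12583395673643213))
```

```bash
cat >> h.py <<'E'
def go(target):
    s=robot.get_state(); r=R.from_rotvec(s['orientation']); d=r.inv().apply(np.array(target)-s['eef_pos'])
    X=r.as_matrix(); print('t',round(s['t'],2),'pos',s['eef_pos'].round(4),'toolx yaw',np.degrees(np.arctan2(X[1,0],X[0,0])).round(2),'z',X[:,2].round(3),'F',s['ft_force'].round(1),'grip',s['grip_width'].round(4),'units',(d/.025).round(2),'tot mm',(d*1e3).round(1))
E
python3 - <<'E'
from h import *
go([.5,.0,.2])
print(at('top',(231,332),.045,robot.camera_params('top')))
E
```

```text
Traceback (most recent call last):
  File "h.py", line 15, in go
    X=r.as_matrix(); print('t',round(s['t'],2),'pos',s['eef_pos'].round(4),'toolx yaw',np.degrees(np.arctan2(X[1,0],X[0,0])).round(2),'z',X[:,2].round(3),'F',s['ft_force'].round(1),'grip',s['grip_width'].round(4),'units',(d/.025).round(2),'tot mm',(d*1e3).round(1))
                                                                                                                                                                                            ^^^^^^^^^^^^^^^^^^^^^
AttributeError: 'float' object has no attribute 'round'
```

Emit:
jog_arm(
  increments=[
    [[0,0,0],0.75],
    [[0,0,0],0.75],
    [[0,0,0],0.7],
    [[0,0,0],0],
  ],
  grip=0,
  force=30,
)

```text
t: 1.78
eef_pos: [0.2405, -0.5769, 0.2284]
orientation: [3.125, 0.316, -0.0]
ft_force: [-0.3, 0.3, 0.2]
grip_width: 0.0637
```

```bash
python3 - <<'E'
from h import *
x=np.array([np.cos(np.radians(11.6)),np.sin(np.radians(11.6))])
p=np.array([.568,.1275])-.055*x; print(p)
go([*p,.15])
E
```

```text
[0.51412336 0.11644071]Traceback (most recent call last):
  File "<stdin>", line 4, in <module>
  File "h.py", line 15, in go
    X=r.as_matrix(); print('t',round(s['t'],2),'pos',s['eef_pos'].round(4),'toolx yaw',np.degrees(np.arctan2(X[1,0],X[0,0])).round(2),'z',X[:,2].round(3),'F',s['ft_force'].round(1),'grip',s['grip_width'].round(4),'units',(d/.025).round(2),'tot mm',(d*1e3).round(1))
                                                                                                                                                                                            ^^^^^^^^^^^^^^^^^^^^^
AttributeError: 'float' object has no attribute 'round'
```

```bash
sed -i "s/s\['grip_width'\].round(4)/round(s['grip_width'],4)/" h.py; python3 - <<'E'
from h import *
go([.5141,.1164,.15])
print(at('top',(231,332),.045,robot.camera_params('top')))
E
```

```text
t 1.78 pos [ 0.2405 -0.5769  0.2284] toolx yaw 11.54 z [-0. -0. -1.] F [-0.3  0.3  0.2] grip 0.0637 units [ 16.27 -24.98   3.13] tot mm [ 406.8 -624.6   78.2]
[0.44760003 0.00073272 0.045     ]
```

Emit:
jog_arm(
  increments=[
    [[0.5,-0.5,0],0],
    [[0.9,-0.9,0],0],
    [[1,-1,0],0],
    [[1,-1,0],0],
    [[1,-1,0],0],
    [[1,-1,0],0],
    [[1,-1,0],0],
    [[1,-1,0],0],
    [[1,-1,0],0],
    [[1,-1,0],0],
    [[1,-1,0],0],
    [[1,-1,0],0],
  ],
)

```text
t: 2.78
eef_pos: [0.463, -0.2388, 0.2285]
orientation: [3.125, 0.321, 0.001]
ft_force: [0.5, -0.7, 0.5]
grip_width: 0.0004
```

Emit:
jog_arm(
  increments=[
    [[0.5,-1,0],0],
    [[0.5,-1,0],0],
    [[0.5,-1,0],0],
    [[0.5,-1,0],0],
    [[0.5,-1,0],0],
    [[0.5,-1,0],0],
    [[0.5,-1,0],0],
    [[0.5,-1,0],0],
    [[0.5,-1,0],0],
    [[0.3,-1,0],0],
    [[0,-1,0],0],
    [[0,-0.5,0],0],
  ],
)

```text
t: 3.78
eef_pos: [0.5214, 0.0695, 0.2283]
orientation: [-3.122, -0.328, -0.0]
ft_force: [0.4, -0.1, 0.5]
grip_width: 0.0002
```

```bash
python3 - <<'E'
from h import *
go([.5141,.1164,.047])
E
```

```text
t 3.78 pos [0.5214 0.0695 0.2283] toolx yaw 11.98 z [-0.     0.002 -1.   ] F [ 0.4 -0.1  0.5] grip 0.0002 units [ 0.1  -1.88  7.26] tot mm [  2.5 -47.1 181.4]
```

Emit:
jog_arm(
  increments=[
    [[0,-0.6,0.5],0],
    [[0,-0.7,0.8],0],
    [[0.1,-0.5,1],0],
    [[0,0,1],0],
    [[0,0,0.7],0],
    [[0,0,0],0],
    [[0,0,0],0],
  ],
)

```text
t: 4.37
eef_pos: [0.5147, 0.1091, 0.128]
orientation: [3.125, 0.318, -0.003]
ft_force: [-0.0, -1.0, 0.3]
grip_width: 0.0002
```

```bash
python3 - <<'E'
from h import *
import cv2
go([.5141,.1164,.047])
im=robot.camera('wrist');p=robot.camera_params('wrist');cv2.imwrite('pics/w1.png',im[:,:,::-1])
for k in ['lip_empty','lip_loaded']:
  for r in robot.place_of('wrist',k)[:2]: print(k,r['confidence'],r['pixel'],at('wrist',r['pixel'],.054,p))
im=robot.camera('top');cv2.imwrite('pics/t1.png',im[:,:,::-1])
E
```

```text
t 4.37 pos [0.5147 0.1091 0.128 ] toolx yaw 11.62 z [-0.002 -0.001 -1.   ] F [-0.  -1.   0.3] grip 0.0002 units [ 0.04 -0.29  3.24] tot mm [ 1.  -7.3 80.9]
lip_empty 0.67 [127.6, 303.9] [0.57147185 0.13203457 0.054     ]
lip_loaded 0.8 [217.3, 570.9] [ 0.55160231 -0.15494738  0.054     ]
```

View pics/w1.png

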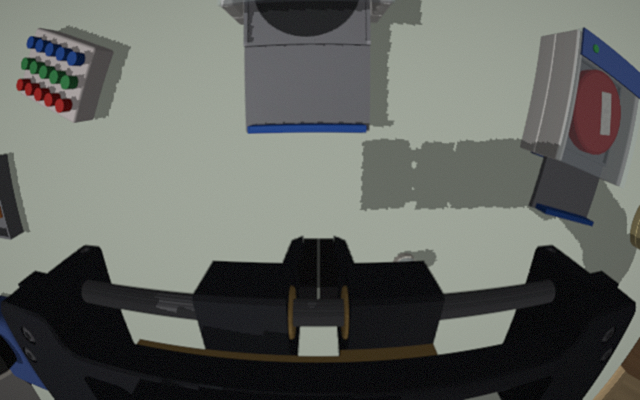

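Emit:
jog_arm(
  increments=[
    [[0,-0.3,0.7],0],
    [[0,0,1],0],
    [[0,0,0.9],0],
    [[0,0,0.6],0],
    [[0.3,0,0],0],
    [[0.5,0,0],0],
    [[0.4,0,0],0],
    [[0.2,0,0],0],
    [[0,0,0],0],
  ],
)

```text
t: 5.32
eef_pos: [0.5507, 0.1249, 0.0498]
orientation: [-3.125, -0.317, -0.007]
ft_force: [0.2, 0.2, -0.4]
grip_width: 0.0003
```

```bash
python3 - <<'E'
from h import *
x=np.array([np.cos(np.radians(11.6)),np.sin(np.radians(11.6))])
b=np.array([.7892,.1742]); go([*(b-(.130+.054+.009)*x),.047])
E
```

```text
t 5.32 pos [0.5507 0.1249 0.0498] toolx yaw 11.59 z [ 0.004  0.001 -1.   ] F [ 0.2  0.2 -0.4] grip 0.0003 units [ 2.02 -0.02  0.12] tot mm [50.6 -0.4  3.1]
```

Emit:
jog_arm(
  increments=[
    [[0.15,0,0],0],
    [[0.15,0,0],0],
    [[0.15,0,0],0],
    [[0.15,0,0],0],
    [[0.15,0,0],0],
    [[0.15,0,0],0],
    [[0.15,0,0],0],
    [[0.15,0,0],0],
    [[0.15,0,0],0],
    [[0.15,0,0],0],
  ],
)

```text
t: 6.15
eef_pos: [0.585, 0.132, 0.0482]
orientation: [3.125, 0.318, -0.0]
ft_force: [0.4, -0.1, -0.7]
grip_width: 0.0003
```

Emit:
jog_arm(
  increments=[
    [[0.06,0,0],0],
    [[0.06,0,0],0],
    [[0.06,0,0],0],
    [[0.06,0,0],0],
    [[0.06,0,0],0],
    [[0.06,0,0],0],
  ],
)

```text
t: 6.65
eef_pos: [0.5935, 0.1338, 0.0483]
orientation: [3.125, 0.318, -0.0]
ft_force: [0.1, 0.1, 0.3]
grip_width: 0.0006
```

```bash
python3 - <<'E'
from h import *
x=np.array([np.cos(np.radians(11.6)),np.sin(np.radians(11.6))])
b=np.array([.7892,.1742]); go([*(b-(.130+.054+.009)*x),.047])
E
```

```text
t 6.65 pos [0.5935 0.1338 0.0483] toolx yaw 11.62 z [-0. -0. -1.] F [0.1 0.1 0.3] grip 0.0006 units [ 0.27 -0.01  0.05] tot mm [ 6.8 -0.3  1.3]
```

```bash
python3 - <<'E'
from h import *
import cv2
im=robot.camera('wrist');cv2.imwrite('pics/w2.png',im[:,:,::-1])
im=robot.camera('scene')[120:330,230:430];cv2.imwrite('pics/s2.png',cv2.resize(im[:,:,::-1],None,fx=2.8,fy=2.8))
E
```

```text
(no output)
```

View pics/w2.png

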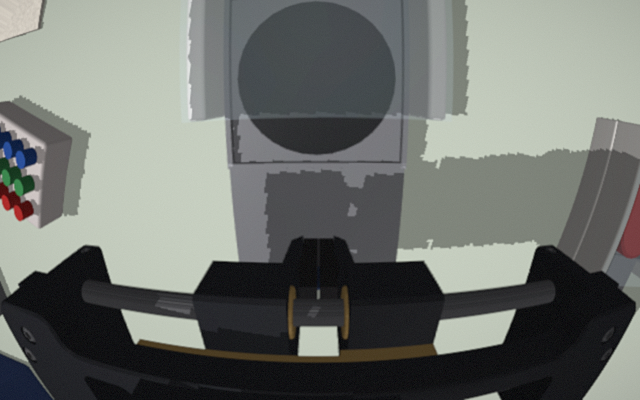

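View pics/s2.png

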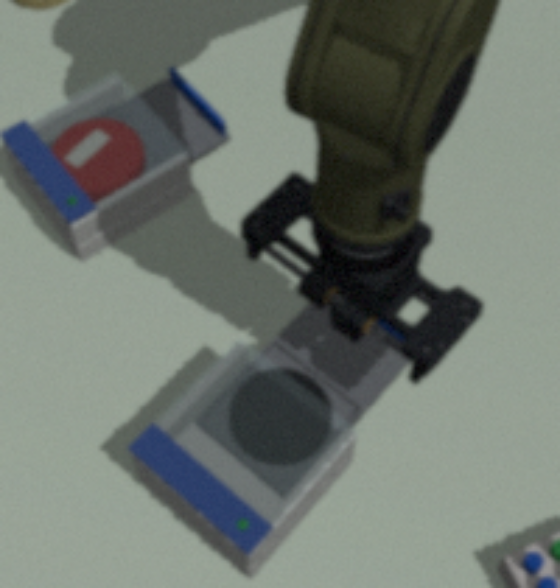

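```bash
python3 - <<'E'
from h import *
p=robot.camera_params('wrist')
x=np.array([np.cos(np.radians(11.6)),np.sin(np.radians(11.6))])
b=np.array([.7892,.1742])
for px,z in [((163,318),.041),((118,318),.068),((262,245),.036)]:
    q=at('wrist',px,z,p); print(q, 'along from reader back', (q[:2]-b)@x)
go([*(b-.193*x),.047])
robot.camera('wrist'); print([ (r['confidence'],r['pixel'],at('wrist',r['pixel'],.054,p)) for r in robot.place_of('wrist','lip_empty')])
E
```

```text
[0.63831166 0.14349611 0.041     ] along from reader back -0.1539803596751427
[0.66343218 0.14864078 0.068     ] along from reader back -0.12833844138014225
[0.56609147 0.17613842 0.036     ] along from reader back -0.21816182459560612
t 6.75 pos [0.5938 0.1338 0.0483] toolx yaw 11.62 z [ 0.  0. -1.] F [0.9 0.7 0.4] grip 0.0004 units [ 0.26 -0.01  0.05] tot mm [ 6.6 -0.3  1.3]
[]
```

```bash
cat >> h.py <<'E'
def proj(n,X,p=None):
    p=p or robot.camera_params(n); f=200/np.tan(np.radians(p['vfov']/2))
    c=R.from_rotvec(p['attitude']).inv().apply(np.array(X)-p['position'])
    if n=='wrist':
        r=np.linalg.norm(c[:2]); th=np.arctan2(r,c[2]); u=c[:2]/r*th
    else: u=c[:2]/c[2]
    return p['cy']+f*u[1],p['cx']+f*u[0]
E
python3 - <<'E'
from h import *
s=robot.get_state(); r=R.from_rotvec(s['orientation'])
for off in [(0,0,.017),(.009,0,.017),(-.009,0,.017),(0,0,0),(.009,0.0175,.017)]:
    X=s['eef_pos']+r.apply(off); print(off,X.round(4),[np.round(proj(n,X),1) for n in ('wrist','scene','top')])
x=np.array([np.cos(np.radians(11.6)),np.sin(np.radians(11.6)),0]); y=np.array([-x[1],x[0],0])
for a in (-.181,-.218):
  for yy in (-.045,.045):
    X=np.array([.7892,.1742,.054])+a*x+yy*y; print(a,yy,X.round(3),[np.round(proj(n,X),1) for n in ('wrist','scene','top')])
E
```

```text
(0, 0, 0.017) [0.5934 0.1337 0.0313] [array([233.2, 319. ]), array([241.6, 354.1]), array([185.2, 287.9])]
(0.009, 0, 0.017) [0.6022 0.1355 0.0313] [array([219.6, 319. ]), array([244.2, 351.8]), array([182.4, 287.3])]
(-0.009, 0, 0.017) [0.5846 0.1319 0.0313] [array([246.2, 319. ]), array([239.1, 356.5]), array([188. , 288.5])]
(0, 0, 0) [0.5934 0.1337 0.0483] [array([245.5, 319.1]), array([238.4, 354.5]), array([184.3, 287.3])]
(0.009, 0.0175, 0.017) [0.6058 0.1183 0.0313] [array([219.5, 347.9]), array([239.9, 346.2]), array([181.2, 292.8])]
-0.181 -0.045 [0.621 0.094 0.054] [array([217.4, 402.2]), array([231.7, 335.1]), array([174.8, 300. ])]
-0.181 0.045 [0.603 0.182 0.054] [array([217.5, 234.7]), array([254.4, 364.9]), array([181.4, 271.3])]
-0.218 -0.045 [0.585 0.086 0.054] [array([276.2, 395.5]), array([221.5, 345. ]), array([186.4, 302.7])]
-0.218 0.045 [0.567 0.174 0.054] [array([276.3, 241.4]), array([243.5, 374.6]), array([193.1, 273.8])]
```

```bash
python3 - <<'E'
from h import *
import cv2
go([.6,.134,.048])
im=cv2.convertScaleAbs(robot.camera('top')[120:210,240:340],alpha=1.8);a=cv2.resize(im[:,:,::-1],None,fx=4,fy=4,interpolation=2)
im=robot.camera('scene')[190:280,310:410];b=cv2.resize(im[:,:,::-1],None,fx=4,fy=4,interpolation=2)
cv2.imwrite('pics/z3.png',np.hstack([a,b]))
im=cv2.imread('pics/w2.png')[150:350,180:460];im=cv2.convertScaleAbs(im,alpha=2.5);cv2.imwrite('pics/z4.png',cv2.resize(im,None,fx=2.8,fy=2.8))
E
```

```text
t 6.85 pos [0.5934 0.1337 0.0483] toolx yaw 11.62 z [-0. -0. -1.] F [0.  0.9 0. ] grip 0.0003 units [0.26 0.04 0.01] tot mm [6.5 1.  0.3]
```

View pics/z3.png

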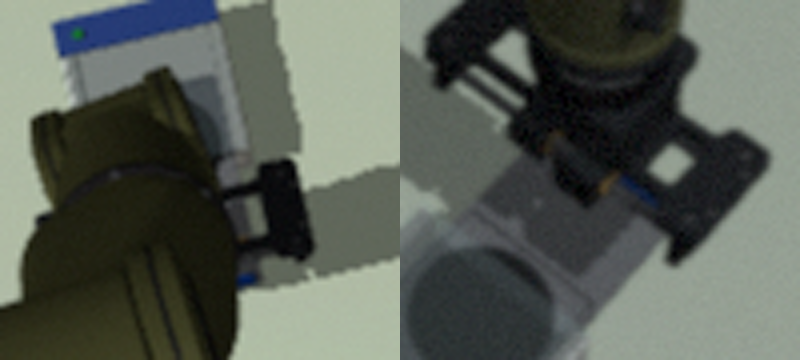

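View pics/z4.png

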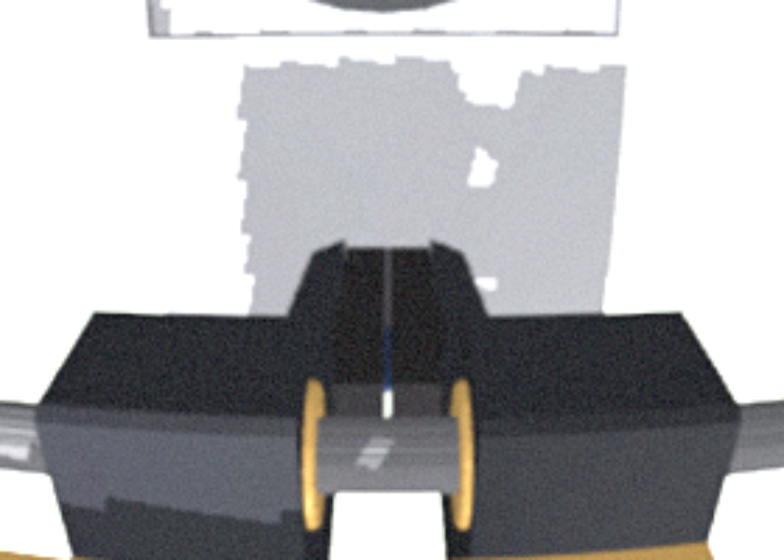

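```bash
python3 - <<'E'
from h import *
p=robot.camera_params('wrist')
print(p['position'],robot.get_state()['eef_pos'])
for row,a,b in [(163,231,404.5),(250,238,401)]:
  for z in (.036,.02,.05):
    A=at('wrist',(row,a),z,p);B=at('wrist',(row,b),z,p);print(row,z,np.linalg.norm(A-B))
s=robot.get_state(); r=R.from_rotvec(s['orientation'])
for dx in (.009,.0,-.009):
  print(dx,[(dz,round(proj('wrist',s['eef_pos']+r.apply((dx,0,dz)),p)[0],1)) for dz in (.017,.01,0,-.01,-.02)])
for dy in (.0165,.0):
  print(dy,[(dz,round(proj('wrist',s['eef_pos']+r.apply((.009,dy,dz)),p)[1],1)) for dz in (.017,.01,0,-.01,-.02)])
E
```

```text
[0.66987165 0.14996988 0.20521437] [0.59335386 0.13368867 0.04827776]
163 0.036 0.09899519139494482
163 0.02 0.10835564409959836
163 0.05 0.09080479527837294
250 0.036 0.10229932414864956
250 0.02 0.11197219787027518
250 0.05 0.09383555964222713
0.009 [(0.017, np.float64(219.6)), (0.01, np.float64(224.0)), (0, np.float64(230.9)), (-0.01, np.float64(238.6)), (-0.02, np.float64(247.2))]
0.0 [(0.017, np.float64(233.1)), (0.01, np.float64(238.0)), (0, np.float64(245.5)), (-0.01, np.float64(253.8)), (-0.02, np.float64(263.0))]
-0.009 [(0.017, np.float64(246.2)), (0.01, np.float64(251.4)), (0, np.float64(259.4)), (-0.01, np.float64(268.2)), (-0.02, np.float64(277.9))]
0.0165 [(0.017, np.float64(346.2)), (0.01, np.float64(347.2)), (0, np.float64(348.8)), (-0.01, np.float64(350.5)), (-0.02, np.float64(352.5))]
0.0 [(0.017, np.float64(318.9)), (0.01, np.float64(319.0)), (0, np.float64(319.0)), (-0.01, np.float64(319.1)), (-0.02, np.float64(319.2))]
```

```bash
python3 - <<'E'
from h import *
import cv2
s=robot.get_state(); r=R.from_rotvec(s['orientation'])
im=robot.camera('scene')[210:260,330:390];k=12
a=cv2.resize(cv2.convertScaleAbs(im[:,:,::-1],alpha=1.6),None,fx=k,fy=k,interpolation=2)
for dz,c in ((.017,(0,0,255)),(-.008,(0,255,0))):
  pts=[]
  for q in [(.009,.0175),(.009,-.0175),(-.009,-.0175),(-.009,.0175)]:
    R_,C_=proj('scene',s['eef_pos']+r.apply((*q,dz))); pts.append([(C_-330+.5)*k,(R_-210+.5)*k])
  cv2.polylines(a,[np.int32(pts)],True,c,1)
cv2.imwrite('pics/z5.png',a)
E
```

```text
(no output)
```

View pics/z5.png

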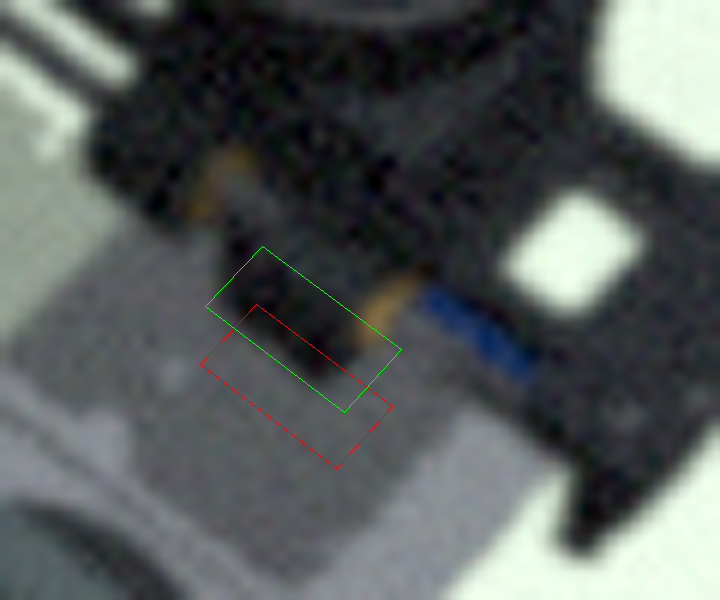

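```bash
python3 - <<'E'
from h import *
s=robot.get_state(); r=R.from_rotvec(s['orientation'])
def tri(a,b):
    o1,d1=ray('wrist',a);o2,d2=ray('scene',b)
    t=np.linalg.lstsq(np.c_[d1,-d2],o2-o1,rcond=None)[0]
    A=o1+t[0]*d1;B=o2+t[1]*d2; return (A+B)/2,np.linalg.norm(A-B)
for a,b in [((235.7,303.2),(241,356.7)),((235.7,333.6),(234.3,349)),((240,296),(241,356.7))]:
    X,e=tri(a,b);print(X.round(4),e.round(4),'tool',r.inv().apply(X-s['eef_pos']).round(4))
E
```

```text
[0.5959 0.1431 0.049 ] 0.0037 tool [ 0.0044 -0.0086 -0.0007]
[0.6117 0.1306 0.0802] 0.0061 tool [ 0.0173  0.0067 -0.0319]
[0.5994 0.147  0.0613] 0.0018 tool [ 0.0086 -0.0118 -0.013 ]
```

Emit:
jog_arm(
  increments=[
    [[0,0,-0.4],0],
    [[0,0,-0.8],0],
    [[-0.5,0,-0.3],0],
    [[-0.9,0,0],0],
    [[-0.9,0,0],0],
    [[-0.5,0,0],0],
    [[0,0,0.5],0],
    [[0,0,0.8],0],
    [[0,0,0.5],0],
    [[0,0,0.3],0],
    [[0,0,0.1],0],
    [[0,0,0],0],
  ],
)

```text
t: 8.0
eef_pos: [0.5249, 0.1196, 0.0308]
orientation: [3.125, 0.318, -0.0]
ft_force: [1.4, -0.2, 0.1]
grip_width: 0.0004
```

```bash
python3 - <<'E'
from h import *
import cv2
x=np.array([np.cos(np.radians(11.6)),np.sin(np.radians(11.6))])
b=np.array([.7892,.1742])
go([*(b-.193*x),.03])
im=robot.camera('wrist');cv2.imwrite('pics/w6.png',cv2.convertScaleAbs(im[:,:,::-1],alpha=1.3))
E
```

```text
t 8.0 pos [0.5249 0.1196 0.0308] toolx yaw 11.62 z [-0. -0. -1.] F [ 1.4 -0.2  0.1] grip 0.0004 units [ 3.07 -0.01  0.03] tot mm [76.9 -0.3  0.8]
```

View pics/w6.png

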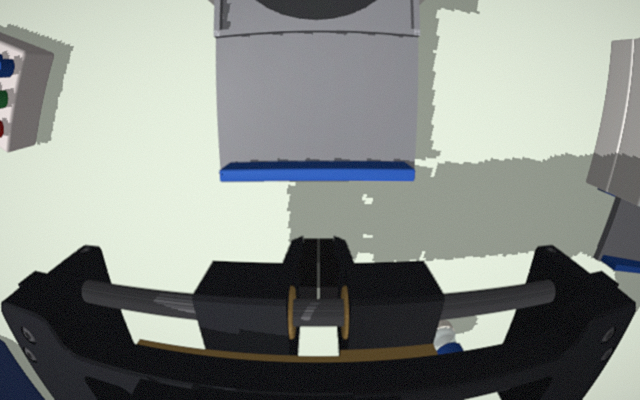

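Emit:
jog_arm(
  increments=[
    [[0.3,0,0],0],
    [[0.4,0,0],0],
    [[0.3,0,0],0],
    [[0.15,0,0],0],
    [[0.15,0,0],0],
    [[0.15,0,0],0],
    [[0.15,0,0],0],
    [[0.15,0,0],0],
    [[0.15,0,0],0],
    [[0.15,0,0],0],
  ],
)

```text
t: 8.88
eef_pos: [0.575, 0.1299, 0.0307]
orientation: [3.125, 0.318, -0.001]
ft_force: [-2.3, -0.8, 2.1]
grip_width: 0.0004
```

```bash
python3 - <<'E'
from h import *
import cv2
x=np.array([np.cos(np.radians(11.6)),np.sin(np.radians(11.6))])
b=np.array([.7892,.1742])
go([*(b-.193*x),.03])
im=robot.camera('wrist');cv2.imwrite('pics/w7.png',cv2.convertScaleAbs(im[:,:,::-1],alpha=1.3))
E
```

```text
t 8.88 pos [0.575  0.1299 0.0307] toolx yaw 11.63 z [-0.001 -0.    -1.   ] F [-2.3 -0.8  2.1] grip 0.0004 units [ 1.03 -0.01  0.03] tot mm [25.7 -0.3  0.7]
```

View pics/w7.png

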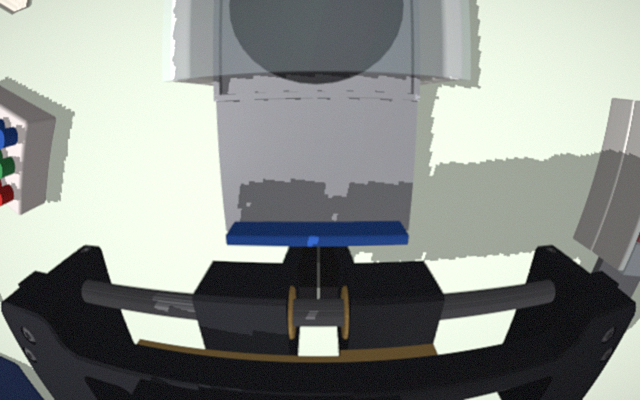

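Emit:
jog_arm(
  increments=[
    [[0.12,0,0],0],
    [[0.12,0,0],0],
    [[0.12,0,0],0],
    [[0.12,0,0],0],
    [[0.12,0,0],0],
    [[0.12,0,0],0],
  ],
)

```text
t: 9.43
eef_pos: [0.5929, 0.1337, 0.0307]
orientation: [3.125, 0.318, -0.0]
ft_force: [-2.4, -0.2, -0.3]
grip_width: 0.0005
```

```bash
python3 - <<'E'
from h import *
import cv2
x=np.array([np.cos(np.radians(11.6)),np.sin(np.radians(11.6))])
b=np.array([.7892,.1742])
go([*(b-.193*x),.03])
im=robot.camera('wrist');p=robot.camera_params('wrist');cv2.imwrite('pics/w8.png',cv2.convertScaleAbs(im[:,:,::-1],alpha=1.3))
for r in robot.place_of('wrist','lip_empty')[:1]:
  q=at('wrist',r['pixel'],.054,p); print(r['pixel'],q,(q[:2]-b)@x)
E
```

```text
t 9.43 pos [0.5929 0.1337 0.0307] toolx yaw 11.63 z [-0. -0. -1.] F [-2.4 -0.2 -0.3] grip 0.0005 units [ 0.3  -0.01  0.03] tot mm [ 7.4 -0.2  0.7]
[241.1, 315.2] [0.60698994 0.13848858 0.054     ] -0.18566924168461332
```

View pics/w8.png

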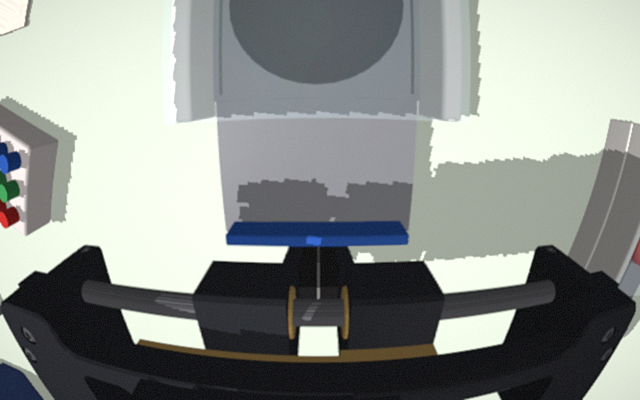

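Tray follows (lip at row 232, frame edge at row 100 now under the roof); about 7 mm to go. Pressing on until the stop shows in the force.

Emit:
jog_arm(
  increments=[
    [[0.06,0,0],0],
    [[0.06,0,0],0],
    [[0.06,0,0],0],
    [[0.06,0,0],0],
  ],
)

```text
t: 9.87
eef_pos: [0.5986, 0.1349, 0.0308]
orientation: [3.125, 0.318, -0.0]
ft_force: [-3.2, 0.3, 0.9]
grip_width: 0.0008
```

Emit:
jog_arm(
  increments=[
    [[0.04,0,0],0],
    [[0.04,0,0],0],
    [[0,0,0],0],
  ],
)

```text
t: 10.12
eef_pos: [0.6, 0.1351, 0.0308]
orientation: [3.125, 0.318, -0.002]
ft_force: [-4.3, -0.9, 2.1]
grip_width: -0.0
```

Emit:
jog_arm(
  increments=[
    [[0.06,0,0],0],
    [[0.06,0,0],0],
    [[0,0,0],0],
  ],
)

```text
t: 10.37
eef_pos: [0.6, 0.1351, 0.0306]
orientation: [3.124, 0.318, -0.011]
ft_force: [-9.3, -1.2, 6.2]
grip_width: 0.0004
```

Emit:
jog_arm(
  increments=[
    [[0.06,0,0],0],
    [[0.06,0,0],0],
    [[0,0,0],0],
  ],
)

```text
t: 10.62
eef_pos: [0.5999, 0.135, 0.0304]
orientation: [3.123, 0.318, -0.021]
ft_force: [-14.2, -2.2, 10.9]
grip_width: 0.0006
```

Emit:
jog_arm(
  increments=[
    [[-0.3,0,0],0],
    [[-0.5,0,0],0],
    [[-0.5,0,-0.3],0],
    [[0,0,-0.8],0.5],
    [[0,0,-1],0.8],
    [[0,0,-1],0.6],
    [[0,0,-0.8],0.4],
    [[0,0,-0.2],0],
    [[0,0,0],0],
  ],
)

```text
t: 11.37
eef_pos: [0.577, 0.1303, 0.1351]
orientation: [-3.14, -0.004, -0.01]
ft_force: [-0.3, -0.2, -0.4]
grip_width: 0.0004
```

```bash
python3 - <<'E'
from h import *
import cv2
go([.575,-.156,.12])
im=robot.camera('wrist');p=robot.camera_params('wrist');cv2.imwrite('pics/w9.png',cv2.convertScaleAbs(im[:,:,::-1],alpha=1.3))
x=np.array([np.cos(np.radians(11.6)),np.sin(np.radians(11.6))])
b=np.array([.7892,.1742])
for k in ('lip_empty','lip_loaded'):
 for r in robot.place_of('wrist',k)[:1]:
  q=at('wrist',r['pixel'],.054,p); print(k,r['confidence'],r['pixel'],q,(q[:2]-b)@x)
E
```

```text
t 11.37 pos [0.577  0.1303 0.1351] toolx yaw 0.16 z [ 0.006  0.001 -1.   ] F [-0.3 -0.2 -0.4] grip 0.0004 units [-0.12 11.45  0.59] tot mm [ -2.9 286.3  14.7]
lip_empty 0.59 [153.8, 308.3] [0.61431612 0.1383722  0.054     ] -0.17851609688957654
lip_loaded 0.64 [224.0, 578.7] [ 0.54839416 -0.1584337   0.054     ] -0.30277273695573514
```

View pics/w9.png

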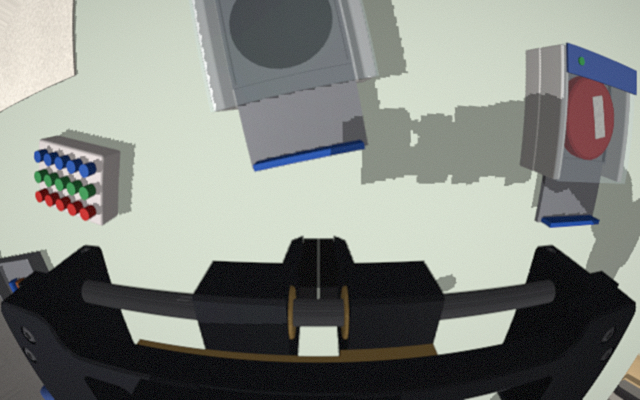

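Emit:
jog_arm(
  increments=[
    [[0,0.5,0],0],
    [[0,1,0],0],
    [[0,1,0],0],
    [[0,1,0],0],
    [[0,1,0],0],
    [[0,1,0],0],
    [[0,1,0],0],
    [[0,1,0],0],
    [[0,1,0],0],
    [[0,1,0],0],
    [[-0.1,1,0],0],
    [[0,0.8,0],0],
  ],
)

```text
t: 12.52
eef_pos: [0.5708, -0.1564, 0.132]
orientation: [3.14, -0.001, -0.004]
ft_force: [-0.2, -0.3, -0.1]
grip_width: 0.0001
```

Emit:
jog_arm(
  increments=[
    [[0,0.1,0],0],
    [[0,0,0],0],
    [[0,0,0],0],
  ],
)

```text
t: 12.77
eef_pos: [0.5723, -0.1542, 0.1326]
orientation: [-3.14, -0.004, 0.002]
ft_force: [0.4, -1.0, 0.3]
grip_width: 0.0007
```

```bash
python3 - <<'E'
from h import *
import cv2
go([.575,-.156,.07])
im=robot.camera('wrist');p=robot.camera_params('wrist');cv2.imwrite('pics/w10.png',cv2.convertScaleAbs(im[:,:,::-1],alpha=1.3))
for k in ('lip_empty','lip_loaded'):
 for r in robot.place_of('wrist',k)[:1]:
  q=at('wrist',r['pixel'],.054,p); print(k,r['confidence'],r['pixel'],q)
E
```

```text
t 12.77 pos [ 0.5723 -0.1542  0.1326] toolx yaw 0.15 z [-0.001  0.001 -1.   ] F [ 0.4 -1.   0.3] grip 0.0007 units [0.11 0.08 2.5 ] tot mm [ 2.8  1.9 62.6]
lip_empty 0.95 [162.7, 40.7] [0.61334314 0.14430439 0.054     ]
lip_loaded 0.65 [226.9, 319.3] [ 0.55029159 -0.15365928  0.054     ]
```

View pics/w10.png

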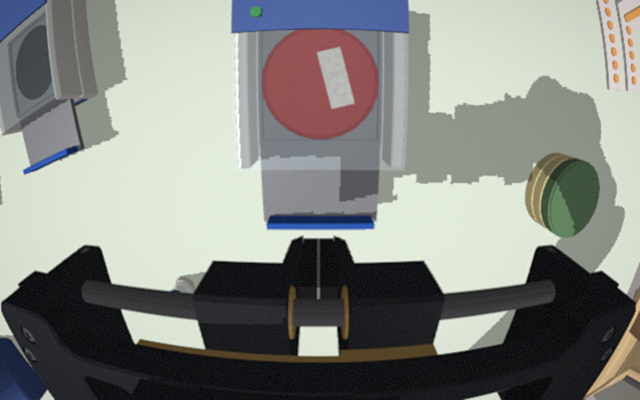

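Emit:
jog_arm(
  increments=[
    [[0.15,0.05,0.5],0],
    [[0,0,0.9],0],
    [[0,0,0.9],0],
    [[0,0,0.5],0],
    [[0,0,0.2],0],
    [[0,0,0],0],
  ],
)

```text
t: 13.42
eef_pos: [0.5757, -0.1557, 0.0568]
orientation: [-3.141, -0.005, 0.004]
ft_force: [-0.7, 0.0, 0.2]
grip_width: 0.0004
```

```bash
python3 - <<'E'
from h import *
import cv2
go([.5765,-.156,.035])
im=robot.camera('wrist');p=robot.camera_params('wrist');cv2.imwrite('pics/w11.png',cv2.convertScaleAbs(im[:,:,::-1],alpha=1.3))
E
```

```text
t 13.42 pos [ 0.5757 -0.1557  0.0568] toolx yaw 0.16 z [-0.003  0.001 -1.   ] F [-0.7  0.   0.2] grip 0.0004 units [0.03 0.01 0.87] tot mm [ 0.8  0.3 21.8]
```

View pics/w11.png

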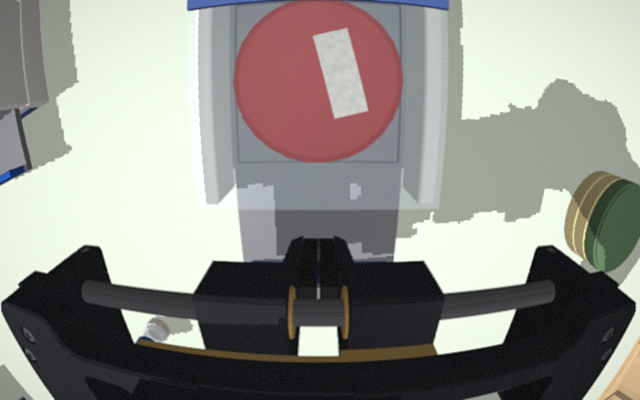

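Emit:
jog_arm(
  increments=[
    [[0,0,0.25],0],
    [[0,0,0.25],0],
    [[0,0,0.1],0],
    [[0,0,0],0],
  ],
)

```text
t: 13.8
eef_pos: [0.5762, -0.1563, 0.043]
orientation: [-3.142, -0.003, 0.001]
ft_force: [-0.2, -0.1, -0.1]
grip_width: 0.0007
```

Emit:
jog_arm(
  increments=[
    [[0,0,0.1],0],
    [[0,0,0.1],0],
    [[0,0,0],0],
  ],
)

```text
t: 14.05
eef_pos: [0.5763, -0.1563, 0.038]
orientation: [-3.142, -0.003, 0.001]
ft_force: [-0.2, 0.7, -0.5]
grip_width: 0.0005
```

Emit:
jog_arm(
  increments=[
    [[0,0,0.08],0],
    [[0,0,0.08],0],
    [[0,0,0],0],
  ],
)

```text
t: 14.3
eef_pos: [0.5763, -0.1563, 0.034]
orientation: [-3.142, -0.003, 0.001]
ft_force: [-0.6, -0.3, 0.6]
grip_width: 0.0007
```

Emit:
jog_arm(
  increments=[
    [[0,0,0.06],0],
    [[0,0,0],0],
  ],
)

```text
t: 14.47
eef_pos: [0.5764, -0.1564, 0.0326]
orientation: [3.142, 0.003, -0.0]
ft_force: [0.3, 0.3, -0.2]
grip_width: 0.0004
```

Emit:
jog_arm(
  increments=[
    [[0,0,0.06],0],
    [[0,0,0],0],
  ],
)

```text
t: 14.63
eef_pos: [0.5764, -0.1564, 0.0311]
orientation: [3.142, 0.003, -0.0]
ft_force: [-0.4, -0.2, 0.1]
grip_width: 0.0007
```

Emit:
jog_arm(
  increments=[
    [[-0.15,0,0],0],
    [[-0.15,0,0],0],
    [[-0.15,0,0],0],
    [[-0.1,0,0],0],
    [[-0.1,0,0],0],
    [[-0.1,0,0],0],
    [[-0.1,0,0],0],
    [[-0.1,0,0],0],
  ],
)

```text
t: 15.3
eef_pos: [0.5531, -0.1565, 0.0315]
orientation: [3.141, 0.003, 0.002]
ft_force: [1.3, -0.4, -0.5]
grip_width: 0.0005
```

```bash
python3 - <<'E'
from h import *
import cv2
go([.4515,-.156,.031])
im=robot.camera('wrist');p=robot.camera_params('wrist');cv2.imwrite('pics/w12.png',cv2.convertScaleAbs(im[:,:,::-1],alpha=1.3))
E
```

```text
t 15.3 pos [ 0.5531 -0.1565  0.0315] toolx yaw 0.13 z [ 0.001 -0.    -1.   ] F [ 1.3 -0.4 -0.5] grip 0.0005 units [-4.06 -0.03  0.02] tot mm [-101.6   -0.7    0.4]
```

View pics/w12.png

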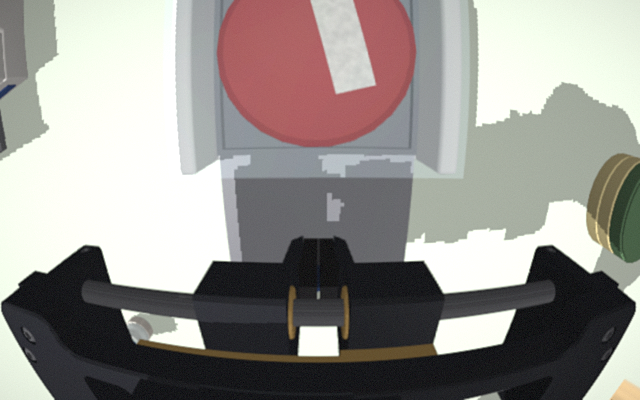

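Emit:
jog_arm(
  increments=[
    [[-0.12,0,0],0],
    [[-0.12,0,0],0],
    [[-0.12,0,0],0],
    [[-0.12,0,0],0],
    [[-0.12,0,0],0],
    [[-0.12,0,0],0],
    [[-0.12,0,0],0],
    [[-0.12,0,0],0],
    [[-0.12,0,0],0],
    [[-0.12,0,0],0],
  ],
)

```text
t: 16.18
eef_pos: [0.5226, -0.1566, 0.0314]
orientation: [3.141, 0.003, 0.0]
ft_force: [2.8, -1.3, 0.7]
grip_width: 0.0003
```

```bash
python3 - <<'E'
from h import *
import cv2
go([.4515,-.156,.031])
im=robot.camera('wrist');p=robot.camera_params('wrist');cv2.imwrite('pics/w13.png',cv2.convertScaleAbs(im[:,:,::-1],alpha=1.3))
E
```

```text
t 16.18 pos [ 0.5226 -0.1566  0.0314] toolx yaw 0.12 z [ 0. -0. -1.] F [ 2.8 -1.3  0.7] grip 0.0003 units [-2.84 -0.03  0.02] tot mm [-71.1  -0.7   0.4]
```

View pics/w13.png

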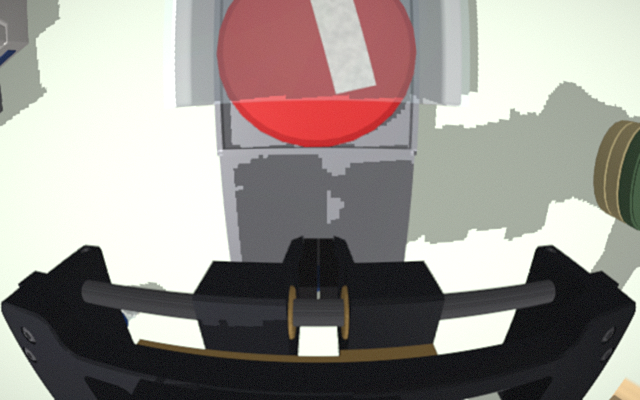

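Emit:
jog_arm(
  increments=[
    [[-0.13,0,0],0],
    [[-0.15,0,0],0],
    [[-0.15,0,0],0],
    [[-0.15,0,0],0],
    [[-0.15,0,0],0],
    [[-0.15,0,0],0],
    [[-0.15,0,0],0],
    [[-0.15,0,0],0],
    [[-0.15,0,0],0],
    [[-0.15,0,0],0],
    [[-0.15,0,0],0],
    [[-0.15,0,0],0],
  ],
)

```text
t: 17.23
eef_pos: [0.4779, -0.1567, 0.0313]
orientation: [3.141, 0.003, 0.0]
ft_force: [1.2, -1.6, -0.4]
grip_width: 0.0005
```

Emit:
jog_arm(
  increments=[
    [[-0.12,0,0],0],
    [[-0.12,0,0],0],
    [[-0.1,0,0],0],
    [[-0.08,0,0],0],
    [[-0.08,0,0],0],
    [[0,0,0],0],
  ],
)

```text
t: 17.73
eef_pos: [0.465, -0.1565, 0.0313]
orientation: [-3.141, -0.003, 0.002]
ft_force: [1.5, -0.5, 0.7]
grip_width: 0.0007
```

```bash
python3 - <<'E'
from h import *
import cv2
go([.4515,-.156,.031])
im=robot.camera('wrist');p=robot.camera_params('wrist');cv2.imwrite('pics/w14.png',cv2.convertScaleAbs(im[:,:,::-1],alpha=1.3))
E
```

```text
t 17.73 pos [ 0.465  -0.1565  0.0313] toolx yaw 0.12 z [-0.001  0.    -1.   ] F [ 1.5 -0.5  0.7] grip 0.0007 units [-0.54 -0.02  0.01] tot mm [-13.5  -0.5   0.3]
```

View pics/w14.png

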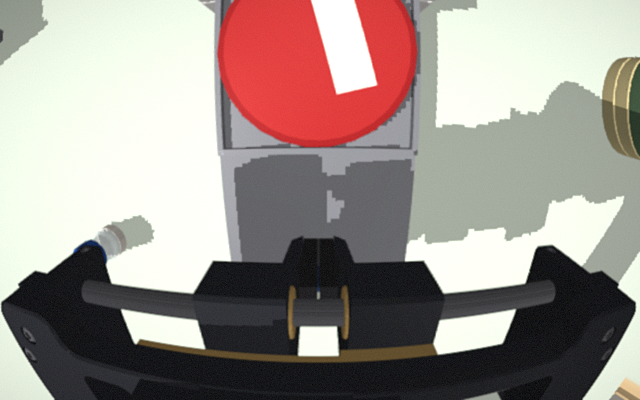

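Emit:
jog_arm(
  increments=[
    [[-0.08,0,0],0],
    [[-0.08,0,0],0],
    [[-0.08,0,0],0],
    [[-0.08,0,0],0],
    [[-0.08,0,0],0],
    [[0,0,0],0],
  ],
)

```text
t: 18.28
eef_pos: [0.4549, -0.1564, 0.0313]
orientation: [-3.141, -0.003, 0.002]
ft_force: [1.1, 0.3, -0.7]
grip_width: 0.0005
```

Emit:
jog_arm(
  increments=[
    [[-0.06,0,0],0],
    [[-0.06,0,0],0],
    [[0,0,0],0],
  ],
)

```text
t: 18.53
eef_pos: [0.4536, -0.1564, 0.0313]
orientation: [-3.141, -0.004, -0.003]
ft_force: [2.5, 0.8, -1.1]
grip_width: 0.0004
```

Emit:
jog_arm(
  increments=[
    [[-0.06,0,0],0],
    [[-0.06,0,0],0],
    [[0,0,0],0],
  ],
)

```text
t: 18.78
eef_pos: [0.4537, -0.1564, 0.0315]
orientation: [3.141, 0.005, 0.012]
ft_force: [7.9, 0.7, -6.0]
grip_width: 0.0002
```

Emit:
jog_arm(
  increments=[
    [[-0.06,0,0],0],
    [[-0.06,0,0],0],
    [[0,0,0],0],
  ],
)

```text
t: 19.03
eef_pos: [0.4537, -0.1564, 0.0316]
orientation: [3.141, 0.006, 0.021]
ft_force: [10.8, 1.8, -7.7]
grip_width: 0.0001
```

Emit:
jog_arm(
  increments=[
    [[0.15,0,0],0],
    [[0.15,0,0],0],
    [[0.2,0,0],0],
    [[0,0,0],0],
  ],
)

```text
t: 19.37
eef_pos: [0.4588, -0.1568, 0.0312]
orientation: [3.141, 0.003, -0.002]
ft_force: [0.6, -0.4, 0.3]
grip_width: 0.0008
```

Emit:
jog_arm(
  increments=[
    [[0,0,-0.3],0],
    [[0,0,-0.6],0],
    [[0,0,-0.8],0],
    [[0,0,-1],0],
    [[0,0,-1],0],
    [[0,0,-1],0],
    [[0,0,-0.5],0],
    [[0,0,0],0],
    [[0,0,0],0],
  ],
)

```text
t: 20.12
eef_pos: [0.4586, -0.1568, 0.1618]
orientation: [3.141, 0.002, 0.0]
ft_force: [-0.4, -0.3, 0.5]
grip_width: 0.0006
```

```bash
python3 - <<'E'
from h import *
import cv2
go([.4515,-.156,.031])
im=robot.camera('wrist');p=robot.camera_params('wrist');cv2.imwrite('pics/w15.png',cv2.convertScaleAbs(im[:,:,::-1],alpha=1.3))
for k in ('lip_empty','lip_loaded'):
 for r in robot.place_of('wrist',k)[:1]: print(k,r['confidence'],r['pixel'],at('wrist',r['pixel'],.054,p))
im=robot.camera('scene');cv2.imwrite('pics/s15.png',im[:,:,::-1])
for k in ('lip_empty','lip_loaded'):
 for r in robot.place_of('scene',k)[:1]: print(k,r['confidence'],r['pixel'],at('scene',r['pixel'],.054))
E
```

```text
t 20.12 pos [ 0.4586 -0.1568  0.1618] toolx yaw 0.09 z [ 0. -0. -1.] F [-0.4 -0.3  0.5] grip 0.0006 units [-0.28 -0.04  5.23] tot mm [ -7.1  -0.9 130.8]
lip_empty 0.92 [59.1, 48.3] [0.61394632 0.14575236 0.054     ]
lip_loaded 0.65 [209.7, 318.4] [ 0.44070475 -0.15629298  0.054     ]
lip_empty 0.9 [244.0, 347.7] [0.61756077 0.13730216 0.054     ]
lip_loaded 0.91 [135.9, 332.4] [ 0.43953755 -0.1517218   0.054     ]
```

View pics/w15.png

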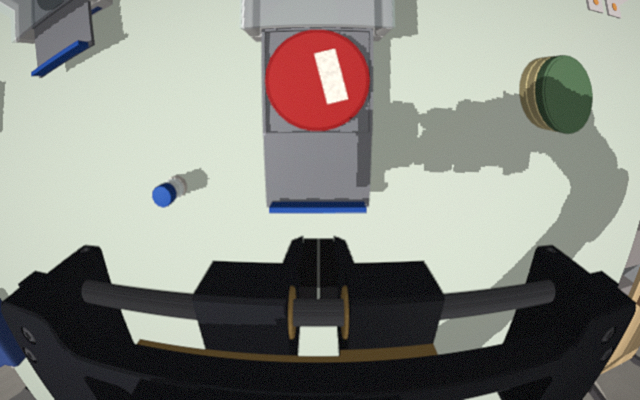

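View pics/s15.png

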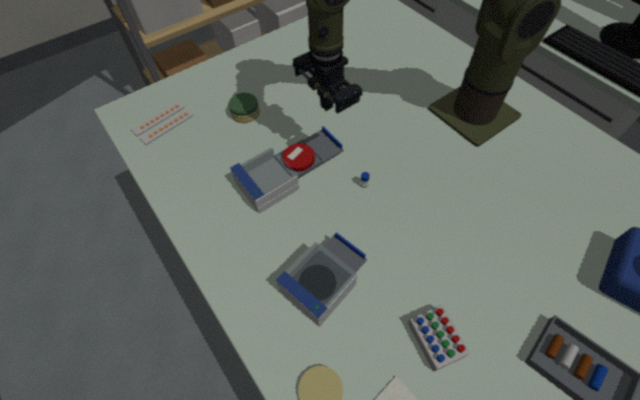

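```bash
python3 - <<'E'
from rig import robot
print(robot.finish_job(), robot.get_state()['t'])
E
```

```text
the job is handed in; nothing more can be done
the job is handed in; nothing more can be done
```

The empty tray is pushed fully home, and the tray with the red dish is drawn out to its stop. I handed the job in at about 20 s of the 51 s allowed.

- **Empty tray:** I pushed its lip until the tool stood still and the force rose to about 14 N, which I took as the home stop. The last pictures put the lip 178–180 mm ahead of the reader's back, where 181 mm is home. The loaded tray was still home then.
- **Loaded tray:** I hooked the closed fingertips behind its lip and pulled slowly until the tool stopped at about 11 N. The lip moved from x = 0.549 m to 0.440 m, about 109 mm against the 110 mm stop. Then I backed off and lifted clear, and the wrist force read about zero.
- **Dish and bystanders:** The red dish looks flat inside its frame, and I did not touch it. The vial, tube rack and dish stack look unmoved in the scene picture.

**What disagreed:** My first push, with the tool at z = 0.048 m, went over the lip without touching it, and the tray did not move. The two cameras put the fingertips roughly level with the tool origin or up to about 13 mm above it, not 17 mm ahead as the text says. I therefore worked at z = 0.031 m for both trays and did not calibrate the fingertip height any further.

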